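Line up capacitors by size on the test strip

TASK

Stand the four capacitors upright on the four foam seats of the test strip, one centred on each, in order of size: the smallest on the seat next to the red multimeter, the largest at the other end by the soldering-iron stand. Set each one down without dropping it or knocking any over, and leave the meter and the stand where they are.

Things in the scene. Friction and masses are not known exactly. Their poses are not given: they have to be found in the camera images.
- cap_black: loose capacitor, an upright plain cylinder with a black sleeve and bare aluminium top, diameter 22 mm, height 34 mm, the smallest of the four, about 25 g; origin at the centre of its underside, z along its axis (up)
- cap_orange: loose capacitor, an upright plain cylinder with an orange sleeve and bare aluminium top, diameter 30 mm, height 42 mm, second smallest of the four, about 50 g; origin at the centre of its underside, z along its axis (up)
- cap_blue: loose capacitor, an upright plain cylinder with a blue sleeve and bare aluminium top, diameter 38 mm, height 52 mm, second largest of the four, about 95 g; origin at the centre of its underside, z along its axis (up)
- cap_green: loose capacitor, an upright plain cylinder with a green sleeve and bare aluminium top, diameter 48 mm, height 62 mm, the largest of the four, about 170 g; origin at the centre of its underside, z along its axis (up)
- seat_a: fixed foam seat: dark grey pad 70 x 70 x 10 mm, flat, with a thin white ring 60 mm across; lies on an aluminium strip 340 x 90 x 4 mm. Origin: centre of its underside, 4 mm above the bench; its top face is 10 mm above the origin; y along the row. End seat of a row a, b, c, d towards +y, pitch 85 mm; all four look alike
- seat_b: fixed foam seat: dark grey pad 70 x 70 x 10 mm, flat, with a thin white ring 60 mm across; lies on an aluminium strip 340 x 90 x 4 mm. Origin: centre of its underside, 4 mm above the bench; its top face is 10 mm above the origin; y along the row. Inner seat of a row a, b, c, d towards +y, pitch 85 mm; all four look alike
- seat_c: fixed foam seat: dark grey pad 70 x 70 x 10 mm, flat, with a thin white ring 60 mm across; lies on an aluminium strip 340 x 90 x 4 mm. Origin: centre of its underside, 4 mm above the bench; its top face is 10 mm above the origin; y along the row. Inner seat of a row a, b, c, d towards +y, pitch 85 mm; all four look alike
- seat_d: fixed foam seat: dark grey pad 70 x 70 x 10 mm, flat, with a thin white ring 60 mm across; lies on an aluminium strip 340 x 90 x 4 mm. Origin: centre of its underside, 4 mm above the bench; its top face is 10 mm above the origin; y along the row. End seat of a row a, b, c, d towards +y, pitch 85 mm; all four look alike
- meter: red multimeter lying face up on the bench off one end of the row (either end, differs from start to start), 160 x 80 mm (its own x, y) and 46 mm high, loose; its centre is about 120 mm from the centre of the end seat beside it; origin at the centre of its underside. To be left where it is
- iron_stand: black soldering-iron stand with tan sponge and steel spring, off the other end of the row from the meter, 150 x 80 mm (its own x, y) and 46 mm high, loose; origin at the centre of its underside. To be left where it is
Mind the look-alikes: they are no part of the job. Leave any purple or white look-alike of the meter alone.

How it is judged:
By the outcome, as a careful person would: the job done as asked, in the order asked, and still so for the second after the job is handed in, with the robot touching nothing.
It also fails if it takes over 102 s, if anything falls off the work surface, if the arm or the gripper's body presses on something with over 40 N, if the wrist force passes 120 N, or if a joint passes its speed limit or range.

ROBOT

A 6-joint arm with a two-finger parallel gripper is mounted at the origin on the work surface. World frame = base frame: x ahead of the robot, y to its left, z up, the work surface at z = 0. Lengths are in m, angles in rad, forces in N, time in s.
With the tool pointing down it reaches from about 0.3 to 0.875 m from the base axis. Payload 6.4 kg.
Tool frame: the origin (TCP) lies at the very end of the fingers, on their centre line; the grasp point (between the pads) lies 19 mm behind it; z points along the fingers, y is the line along which they close (so a half turn about z gives the same grasp; the last joint's range is limited). The gripper opens to 85 mm and grips with 20 to 120 N. Pads are 22 mm wide; open, the fingers measure 114 mm over their backs; the gripper's body (76 mm by 85 mm) begins 54 mm behind the grasp point. The pads swing forward as they close: fully open they stand 13 mm farther back than shut.
Start: joints at [-1.434, 0.181, 1.607, -0, 1.354, -0.206], TCP at [0.193, -0.542, 0.231] pointing down, gripper open.
Joint ranges: [-2.99, 2.99], [-0.89, 2.07], [0.3, 2.58], [-1.14, 4.28], [0, 2.63], [-3.12, 3.12]. Speed limits (rad/s): [2.57, 2.57, 3.01, 3.14, 3.14, 3.14].

INTERFACE

Orientations are given as a unit quaternion [w, x, y, z].
In Python, from bench import ctrl gives the robot as it stands.
- The arm moves only by the tool jog_arm, never from a script. Its argument "series" is a list that holds one entry, the list of rows, each a list of 7 numbers: the shift along the tool's x, y, z in mm, then the turn, a rotation vector about the tool's x, y, z in rad, then the finger opening in mm, from 0 to 85.4. In form: [[[tx, ty, tz, rx, ry, rz, gripper], ...]]. A call has exactly 10 rows; each row shifts and turns the commanded pose from where the row before left it, along the tool's axes as they then stand; what a row does not reach is not made up. A row lasts 1/10 s, in which the tool goes at most 50 mm and 8.59 degrees, less where a joint would pass 70% of its speed; a pose out of reach is approached as far as the arm can. A call with a gripper value outside its range is refused whole. The fingers move at their own pace and stop on an object; the grip force is fixed at half the most. Time passes only in rows, so rows that do not move let the fingers close, or fill a call up. It gives the time, the measured TCP pose, the force, the opening and the grip force at its end, in the units of the state.
- ctrl.get_obs(): the state, without advancing time (a new reading comes with each control period).
- ctrl.camera(name): name is "scene" or "top"; returns a dict with "frame" (480x640x3 uint8, blue, green, red), "z_map" (480x640 float32, m along the optical axis (not along the pixel's ray), 0 where there is no reading), "fx", "fy", "cx", "cy" (pixels), "xyz" and "rotation" of the camera in the world. Camera axes: x right, y down, z forward; pixel columns grow to the right and rows downward; lengths in m; the calibration is good to about 2 mm. A picture is of the moment at which its call begins.
- ctrl.hand_in(): hands the job in; it is judged then, once.
The state is a dict: "time_s": time; "q": joint angles; "dq": joint speeds; "joint_efforts": joint torques, N m; "eef_pos": TCP position; "eef_rot": TCP orientation; "wrist_force": force on the tool from outside, world axes, zero at the start; "torque": the same for the moment, N m; "opening": opening from 0.0 (shut) to 1.0 (fully open); "grasp_force": force on a finger pad.
Only numpy, scipy, OpenCV 4.12 (cv2) and the standard library are available. Lean on these libraries where they do the work, as an engineer would, in place of code of your own. Each camera call takes 0.05 s, during which the arm holds its last target. There are 200 camera calls.

## Working session

There is one attempt and no reset: what is moved stays moved. The work goes in short steps, Python scripts to look and compute and a tool call to move; the robot and the scene stay as the last step left them, time stands still between calls to the robot, and variables do not carry over. Pictures are saved under pics/ and viewed, at most 14 in all, crops included, and the job is handed in when it is done.

Besides the shell and the picture viewer there is one more tool, called by a JSON object that holds its "name" and its "arguments". jog_arm: Moves the arm, as the interface text tells. Its arguments: {"type":"object","properties":{"series":{"type":"array"}},"required":["series"]}

```bash
ls; mkdir -p pics
python3 - <<'E'
from bench import ctrl
import cv2,numpy as np
o=ctrl.get_obs();print({k:np.round(v,4) for k,v in o.items()})
for n in("scene","top"):
    c=ctrl.camera(n);cv2.imwrite(f"pics/{n}0.png",c["frame"]);np.savez(f"/tmp/{n}0.npz",**c)
    print(n,c["fx"],c["fy"],c["cx"],c["cy"],c["xyz"],np.round(c["rotation"],3).tolist())
E
```

```text
pics
{'time_s': np.float64(0.0), 'q': array([-1.4343,  0.1816,  1.608 , -0.    ,  1.3538, -0.2063]), 'dq': array([-0.0002,  0.0013,  0.0006, -0.0005,  0.0022, -0.0003]), 'joint_efforts': array([-2.00000e-04, -4.44870e+01, -3.51335e+01, -3.00000e-04,
        9.10000e-03, -1.00000e-04]), 'eef_pos': array([ 0.1932, -0.541 ,  0.2304]), 'eef_rot': array([-9.000e-04,  9.853e-01,  1.706e-01,  0.000e+00]), 'wrist_force': array([-0.2528, -0.7763, -0.3528]), 'torque': array([-0.0349, -0.05  , -0.0263]), 'grasp_force': np.float64(0.0), 'opening': np.float64(0.9993)}
scene 606.0393534215755 606.0393534215755 321.4330500096229 234.49893965401742 [1.27042666 0.13482407 0.84294771] [-0.246, 0.57, 0.719, -0.312]
top 488.3889048187038 488.3889048187038 324.5708312024125 242.02377168135368 [ 0.28382481 -0.04984804  1.05155516] [0.071, -0.7, 0.708, -0.061]
```

View pics/scene0.png

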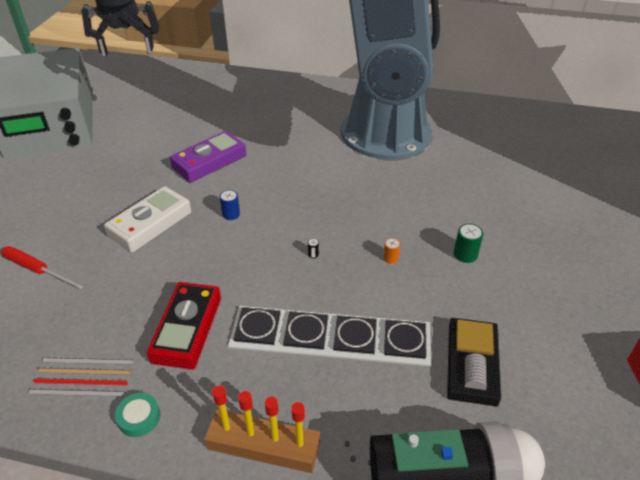

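View pics/top0.png

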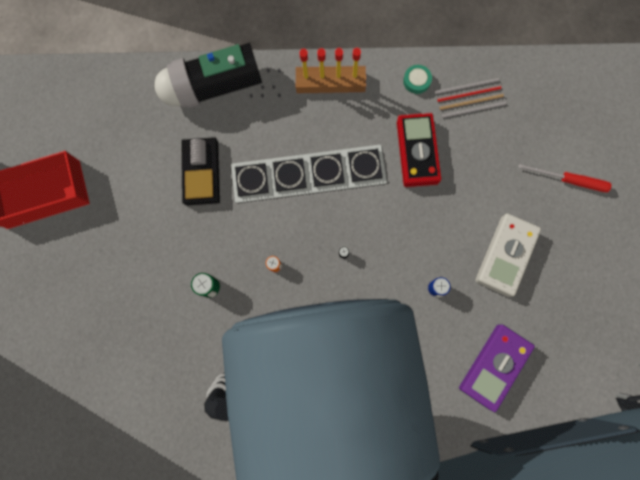

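The scene view shows the red meter at (187,325), next to the left seat. The seats run from (258,326) to (405,339), and the stand is at (474,360). The caps are black (313,248), orange (392,250), blue (230,205) and green (468,243). In the top view the meter is at (419,150), the stand at (200,170) and the seats at (251,180), (289,175), (327,170) and (365,165).

Three things could be the meter: red at (187,325), white at (148,217) and purple at (208,155) in the scene view. Only the red one fits, because it is red and lies off the end of the row.

```bash
cat > h.py <<'E'
import numpy as np,cv2
from scipy.spatial.transform import Rotation as R
def rot(c): q=c["rotation"]; return R.from_quat(np.asarray(q),scalar_first=True).as_matrix() 
def ray(c,u,v):
    d=np.stack([(np.asarray(u,float)-c["cx"])/c["fx"],(np.asarray(v,float)-c["cy"])/c["fy"],np.ones_like(np.asarray(u,float))],-1)
    return d@rot(c).T
def plane(c,u,v,z):
    d=ray(c,u,v); return c["xyz"]+d*((z-c["xyz"][2])/d[...,2])[...,None]
def cloud(c):
    v,u=np.mgrid[:480,:640]; return c["xyz"]+ray(c,u,v)*c["z_map"][...,None]
def tri(c1,p1,c2,p2):
    a,b=ray(c1,*p1),ray(c2,*p2)
    s=np.linalg.lstsq(np.stack([a,-b],1),c2["xyz"]-c1["xyz"],rcond=None)[0]
    P,Q=c1["xyz"]+s[0]*a,c2["xyz"]+s[1]*b
    return (P+Q)/2,np.linalg.norm(P-Q)
def capmask(c,u,v,r):
    # bright low-saturation top inside ROI
    hsv=cv2.cvtColor(c["frame"],cv2.COLOR_BGR2HSV)
    m=np.zeros((480,640),np.uint8); cv2.circle(m,(u,v),r,255,-1)
    return hsv,m
E
python3 - <<'E'
from h import *
S,T=[dict(np.load(f"/tmp/{n}0.npz")) for n in("scene","top")]
caps=dict(black=((313,248),(344,253)),orange=((392,250),(273,264)),blue=((230,205),(440,288)),green=((468,243),(205,285)))
for C,n in((S,"S"),(T,"T")):
    P=cloud(C)
    for k,ps in caps.items():
        u,v=ps[n=="T"];q=P[v-25:v+25,u-25:u+25].reshape(-1,3);z=q[:,2]
        hi=np.percentile(z[z>.012],90) if (z>.012).any() else 0
        t=q[np.abs(z-hi)<.004]; print(n,k,(z>.012).sum(),hi.round(4),np.median(z).round(4),t.mean(0).round(4),len(t),np.ptp(t,0).round(4))
# rings
for C,n,ps in((S,"S",[(258,326),(307,329),(356,334),(405,339)]),(T,"T",[(365,165),(327,170),(289,175),(251,180)])):
    g=cv2.cvtColor(C["frame"],cv2.COLOR_BGR2GRAY)
    for u,v in ps:print(n,(u,v),cloud(C)[v,u].round(4))
tiles=[]
for C,i in((S,0),(T,1)):
    row=[cv2.resize(C["frame"][p[i][1]-20:p[i][1]+20,p[i][0]-20:p[i][0]+20],(200,200),interpolation=cv2.INTER_NEAREST) for p in caps.values()]
    tiles.append(np.hstack(row))
tiles.append(np.hstack([cv2.resize(S["frame"][280:380,140:270],(260,200)),cv2.resize(T["frame"][100:220,340:470],(260,200)),cv2.resize(T["frame"][140:210,225:375],(280,200))]))
cv2.imwrite("pics/crops.png",np.vstack(tiles))
E
```

```text
S black 168 0.0372 -0.0004 [ 0.4571 -0.0732  0.0347] 44 [0.0217 0.019  0.0055]
S orange 309 0.0434 -0.0003 [0.4338 0.0757 0.0419] 130 [0.0348 0.0279 0.0069]
S blue 445 0.0532 0.0001 [ 0.3805 -0.2706  0.0519] 170 [0.0398 0.038  0.0065]
S green 816 0.0628 0.0006 [0.3895 0.2166 0.0616] 342 [0.0519 0.0469 0.0078]
T black 108 1.0516 -0.0002 [ 0.2838 -0.0498  1.0516] 13 [0. 0. 0.]
T orange 194 0.0449 -0.0003 [0.4315 0.0742 0.0428] 98 [0.0256 0.0274 0.0053]
T blue 349 0.0544 0.0003 [ 0.3784 -0.2716  0.0526] 216 [0.0368 0.0374 0.0059]
T green 563 0.0636 0.0001 [0.3877 0.2154 0.062 ] 358 [0.0451 0.0458 0.0067]
S (258, 326) [ 0.6603 -0.1214  0.0147]
S (307, 329) [ 0.6464 -0.038   0.0134]
S (356, 334) [0.6377 0.0459 0.0133]
S (405, 339) [0.6306 0.1285 0.015 ]
T (365, 165) [ 0.6527 -0.1268  0.016 ]
T (327, 170) [ 0.6423 -0.0422  0.0165]
T (289, 175) [0.6332 0.0425 0.013 ]
T (251, 180) [0.622  0.1265 0.0158]
```

View pics/crops.png

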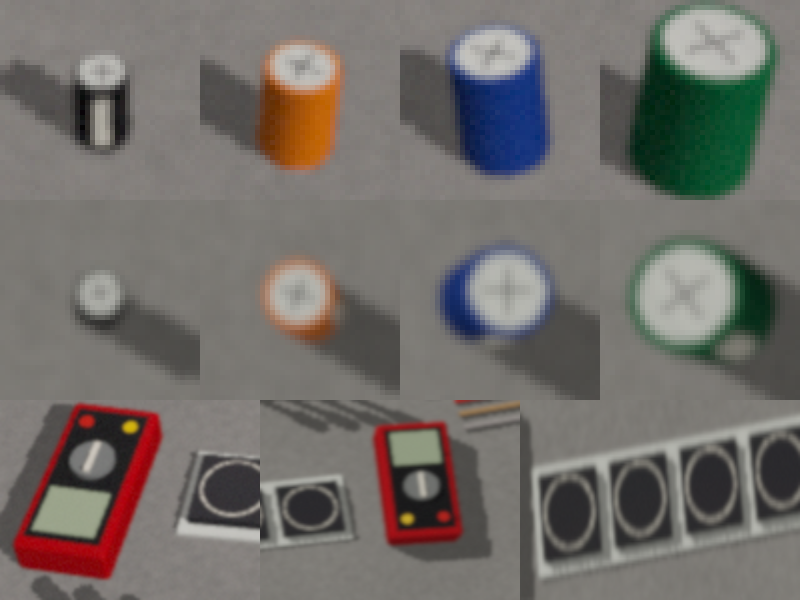

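The crops confirm the red meter beside the −y end seat: scene (258,326), top (365,165). The four caps stand upright with white tops. Next I triangulate the tops and ring centres.

```bash
cat >> h.py <<'E'
def top(c,u,v,thr=165):
    hsv=cv2.cvtColor(c["frame"],cv2.COLOR_BGR2HSV); r=22
    roi=hsv[v-r:v+r,u-r:u+r]; m=((roi[...,2]>thr)&(roi[...,1]<50)).astype(np.uint8)
    m=cv2.morphologyEx(m,cv2.MORPH_CLOSE,np.ones((3,3)))
    n,l,s,ce=cv2.connectedComponentsWithStats(m); i=1+np.argmax(s[1:,4])
    (x,y),ax,_=cv2.fitEllipse(cv2.findContours((l==i).astype(np.uint8),0,cv2.CHAIN_APPROX_NONE)[0][0])
    return (u-r+x,v-r+y),ce[i]+[u-r,v-r],s[i,4]
def ring(c,u,v):
    g=cv2.cvtColor(c["frame"],cv2.COLOR_BGR2GRAY)
    k=g[v-3:v+4,u-3:u+4].mean(); r=26
    m=(g[v-r:v+r,u-r:u+r]<k+35).astype(np.uint8)
    n,l=cv2.connectedComponents(m,connectivity=4)
    d=(l==l[r,r]).astype(np.uint8); e=cv2.fitEllipse(max(cv2.findContours(d,0,cv2.CHAIN_APPROX_NONE)[0],key=len))
    return (u-r+e[0][0],v-r+e[0][1]),e[1]
CAPS=dict(black=((313,243),(344,253)),orange=((392,244),(273,264)),blue=((230,197),(440,288)),green=((470,232),(203,284)))
SEATS=(((258,326),(365,165)),((307,329),(327,170)),((356,334),(289,175)),((405,339),(251,180)))
E
python3 - <<'E'
from h import *
S,T=[dict(np.load(f"/tmp/{n}0.npz")) for n in("scene","top")]
H=dict(black=.034,orange=.042,blue=.052,green=.062)
for k,(a,b) in CAPS.items():
    A=top(S,*a);B=top(T,*b);P,e=tri(S,A[0],T,B[0])
    print(k,np.round(A[0],1),np.round(A[1],1),A[2],np.round(B[0],1),B[2],P.round(4),round(e,4),plane(S,*A[0],H[k])[:2].round(4),plane(T,*B[0],H[k])[:2].round(4))
c=[]
for a,b in SEATS:
    A=ring(S,*a);B=ring(T,*b);P,e=tri(S,A[0],T,B[0]);c.append(P)
    print("seat",np.round(A,1).tolist(),np.round(B,1).tolist(),P.round(4),round(e,4),plane(S,*A[0],.014)[:2].round(4),plane(T,*B[0],.014)[:2].round(4))
print(np.linalg.norm(np.diff(c,axis=0),axis=1))
E
```

```text
black [313.  241.6] [313.  241.6] 40 [343.5 251.4] 28 [ 0.4556 -0.0745  0.0348] 0.0012 [ 0.4546 -0.0742] [ 0.4558 -0.0751]
orange [392.1 242.7] [392.1 242.7] 76 [272.1 262.5] 80 [0.4327 0.075  0.043 ] 0.0009 [0.4315 0.0754] [0.4329 0.0747]
blue [228.2 195. ] [228.2 195. ] 110 [441.2 285.8] 136 [ 0.3788 -0.272   0.0523] 0.001 [ 0.3785 -0.2716] [ 0.3789 -0.2726]
green [470.5 231.1] [470.5 231.1] 204 [201.6 283.3] 222 [0.3888 0.2161 0.0629] 0.0011 [0.3875 0.2168] [0.389  0.2158]
seat [[257.0, 323.6], [22.6, 29.7]] [[364.7, 164.0], [20.5, 21.9]] [ 0.6555 -0.1256  0.0143] 0.0015 [ 0.6552 -0.1249] [ 0.6558 -0.1263]
seat [[305.7, 327.9], [23.0, 29.6]] [[326.8, 168.9], [20.3, 22.1]] [ 0.6454 -0.0412  0.0143] 0.0014 [ 0.645  -0.0406] [ 0.6456 -0.0419]
seat [[355.1, 332.4], [23.3, 30.0]] [[288.9, 173.8], [20.4, 22.1]] [0.6355 0.0433 0.0142] 0.0012 [0.6352 0.0438] [0.6356 0.0427]
seat [[405.2, 336.7], [23.5, 30.5]] [[250.9, 178.6], [20.8, 22.2]] [0.6256 0.1276 0.0145] 0.0011 [0.625  0.1281] [0.6258 0.1271]
[0.08496024 0.08507149 0.08489087]
```

{"name": "jog_arm", "arguments": {"series": [[[0,0,0,0,0,-0.1345,85],[0,0,0,0,0,-0.1345,85],[0,0,0,0,0,-0.1345,85],[0,0,0,0,0,-0.1345,85],[0,0,0,0,0,-0.1345,85],[0,0,0,0,0,-0.1345,85],[0,0,0,0,0,-0.1345,85],[0,0,0,0,0,-0.1345,85],[0,0,0,0,0,-0.1345,85],[0,0,0,0,0,-0.1345,60]]]}}

```text
time_s: 1.1
eef_pos: [0.1932, -0.5412, 0.2307]
eef_rot: [-0.0, 0.662, 0.749, 0.0]
wrist_force: [-0.1, -0.7, -0.3]
opening: 0.854
grasp_force: 0.0
```

```bash
cat > go.py <<'E'
import sys
from h import *
from bench import ctrl
P=dict(black=(.4555,-.0745),orange=(.4325,.0750),blue=(.3788,-.2720),green=(.3885,.2162),
 a=(.6555,-.1256),b=(.6454,-.0412),c=(.6355,.0433),d=(.6256,.1276))
o=ctrl.get_obs();q=R.from_quat(o["eef_rot"],scalar_first=True);M=q.as_matrix()
print("t",o["time_s"].round(2),"pos",o["eef_pos"].round(4),"F",o["wrist_force"].round(2),"open",(o["opening"]*85.4).round(1),"grip",o["grasp_force"].round(1),"tilt",M[:2,2].round(4),"psi",np.arctan2(M[1,0],M[0,0]).round(4))
for k in sys.argv[1:]:
    print(k,"tool mm (at z .20):",((np.r_[P[k],.2]-o["eef_pos"])@M*1000).round(1))
E
python3 go.py black orange a
```

```text
Traceback (most recent call last):
  File "go.py", line 7, in <module>
    print("t",o["time_s"].round(2),"pos",o["eef_pos"].round(4),"F",o["wrist_force"].round(2),"open",(o["opening"]*85.4).round(1),"grip",o["grasp_force"].round(1),"tilt",M[:2,2].round(4),"psi",np.arctan2(M[1,0],M[0,0]).round(4))
              ^^^^^^^^^^^^^^^^^
AttributeError: 'float' object has no attribute 'round'
```

```bash
sed -i 's/^o=ctrl.get_obs()/o={k:np.asarray(v) for k,v in ctrl.get_obs().items()}/' go.py; python3 go.py black orange a
```

```text
t 1.1 pos [ 0.1932 -0.5412  0.2307] F [-0.11 -0.74 -0.3 ] open 72.9 grip 0.0 tilt [-0.0002  0.0011] psi 1.6934
black tool mm (at z .20): [431.1 317.4  31.2]
orange tool mm (at z .20): [582.3 312.8  31.3]
a tool mm (at z .20): [355.9 509.6  31.1]
```

{"name": "jog_arm", "arguments": {"series": [[[10,7.4,3,0,0,0,60],[20,14.8,6,0,0,0,60],[25,18.4,6,0,0,0,60],[25,18.4,6,0,0,0,60],[25,18.4,6,0,0,0,60],[25,18.4,6,0,0,0,60],[25,18.4,6,0,0,0,60],[25,18.4,6,0,0,0,60],[25,18.4,6,0,0,0,60],[25,18.4,6,0,0,0,60]]]}}

```text
time_s: 2.1
eef_pos: [0.335, -0.2911, 0.1736]
eef_rot: [-0.0, 0.666, 0.746, 0.0]
wrist_force: [0.7, -0.3, -0.0]
opening: 0.702
grasp_force: 0.0
```

{"name": "jog_arm", "arguments": {"series": [[[25,18.4,6,0,0,0,60],[25,18.4,6,0,0,0,60],[25,18.4,6,0,0,0,60],[25,18.4,6,0,0,0,60],[25,18.4,6,0,0,0,60],[25,18.4,6,0,0,0,60],[25,18.4,6,0,0,0,60],[16,12,6,0,0,0,60],[8,6,3,0,0,0,60],[0,0,0,0,0,0,60]]]}}

```text
time_s: 3.1
eef_pos: [0.4567, -0.0772, 0.1226]
eef_rot: [-0.001, 0.665, 0.747, -0.0]
wrist_force: [-0.2, -0.4, 0.2]
opening: 0.701
grasp_force: 0.0
```

```bash
python3 go.py black
```

```text
t 3.1 pos [ 0.4567 -0.0772  0.1226] F [-0.24 -0.44  0.17] open 59.8 grip 0.0 tilt [-0.0014  0.0007] psi 1.6879
black tool mm (at z .20): [  2.9  -1.  -77.4]
```

{"name": "jog_arm", "arguments": {"series": [[[1,-0.5,10,0,0,0,60],[1,-0.5,20,0,0,0,60],[1,0,20,0,0,0,60],[0,0,20,0,0,0,60],[0,0,15,0,0,0,60],[0,0,12,0,0,0,60],[0,0,9,0,0,0,60],[0,0,6,0,0,0,60],[0,0,4,0,0,0,60],[0,0,0,0,0,0,60]]]}}

```text
time_s: 4.1
eef_pos: [0.4558, -0.0757, 0.0071]
eef_rot: [-0.0, 0.665, 0.747, -0.0]
wrist_force: [0.2, -1.0, 0.1]
opening: 0.701
grasp_force: 0.0
```

```bash
python3 go.py black
```

```text
t 4.1 pos [ 0.4558 -0.0757  0.0071] F [ 0.22 -0.97  0.11] open 59.9 grip 0.0 tilt [-0.0003  0.0001] psi 1.6877
black tool mm (at z .20): [   1.3   -0.2 -192.9]
```

{"name": "jog_arm", "arguments": {"series": [[[1.2,0,2,0,0,0,60],[0,0,0,0,0,0,40],[0,0,0,0,0,0,30],[0,0,0,0,0,0,25],[0,0,0,0,0,0,22],[0,0,0,0,0,0,18],[0,0,0,0,0,0,14],[0,0,0,0,0,0,10],[0,0,0,0,0,0,10],[0,0,0,0,0,0,10]]]}}

```text
time_s: 5.1
eef_pos: [0.4559, -0.0746, 0.0057]
eef_rot: [0.0, 0.665, 0.747, 0.0]
wrist_force: [-1.5, 0.4, 6.2]
opening: 0.237
grasp_force: 58.6
```

```bash
python3 go.py black
```

```text
t 5.1 pos [ 0.4559 -0.0746  0.0057] F [-1.48  0.37  6.2 ] open 20.2 grip 58.6 tilt [ 0.0002 -0.0001] psi 1.6878
black tool mm (at z .20): [ 1.000e-01 -4.000e-01 -1.943e+02]
```

{"name": "jog_arm", "arguments": {"series": [[[0,0,-3,0,0,0,10],[0,0,-7,0,0,0,10],[0,0,-12,0,0,0,10],[0,0,-15,0,0,0,10],[0,0,-15,0,0,0,10],[0,0,-15,0,0,0,10],[0,0,-10,0,0,0,10],[0,0,-5,0,0,0,10],[0,0,0,0,0,0,10],[0,0,0,0,0,0,10]]]}}

```text
time_s: 6.1
eef_pos: [0.4555, -0.0744, 0.087]
eef_rot: [-0.0, 0.665, 0.747, -0.0]
wrist_force: [-0.6, 1.1, -0.1]
opening: 0.235
grasp_force: 58.6
```

```bash
python3 go.py a
```

```text
t 6.1 pos [ 0.4555 -0.0744  0.087 ] F [-0.61  1.12 -0.06] open 20.1 grip 58.6 tilt [-0.0005  0.0002] psi 1.6878
a tool mm (at z .20): [ -74.2  192.6 -113.1]
```

{"name": "jog_arm", "arguments": {"series": [[[-3,7.7,0,0,0,0,10],[-6,15.4,0,0,0,0,10],[-9,23.1,0,0,0,0,10],[-10.4,27,0,0,0,0,10],[-10.4,27,0,0,0,0,10],[-10.4,27,0,0,0,0,10],[-9,23.1,0,0,0,0,10],[-7.4,19.3,0,0,0,0,10],[-6,15.4,0,0,0,0,10],[-3,7.7,0,0,0,0,10]]]}}

```text
time_s: 7.1
eef_pos: [0.657, -0.1265, 0.086]
eef_rot: [-0.0, 0.665, 0.747, -0.0]
wrist_force: [-0.1, -0.8, 0.2]
opening: 0.236
grasp_force: 58.7
```

{"name": "jog_arm", "arguments": {"series": [[[0,0,3,0,0,0,10],[0,0,6,0,0,0,10],[0,0,9,0,0,0,10],[0,0,10,0,0,0,10],[0,0,10,0,0,0,10],[0,0,8,0,0,0,10],[0,0,4,0,0,0,10],[0,0,2,0,0,0,10],[0,0,0,0,0,0,10],[0,0,0,0,0,0,10]]]}}

```text
time_s: 8.1
eef_pos: [0.6562, -0.1262, 0.0357]
eef_rot: [0.0, 0.665, 0.747, 0.0]
wrist_force: [0.0, 0.1, 0.3]
opening: 0.239
grasp_force: 58.7
```

```bash
python3 go.py a
python3 - <<'E'
from h import *
from bench import ctrl
c=ctrl.camera("scene");cv2.imwrite("pics/blk.png",cv2.resize(c["frame"][220:380,140:340],(800,600)))
E
```

```text
t 8.1 pos [ 0.6562 -0.1262  0.0357] F [0.02 0.07 0.27] open 20.4 grip 58.7 tilt [ 0.0008 -0.0003] psi 1.6878
a tool mm (at z .20): [   0.7   -0.5 -164.3]
```

View pics/blk.png

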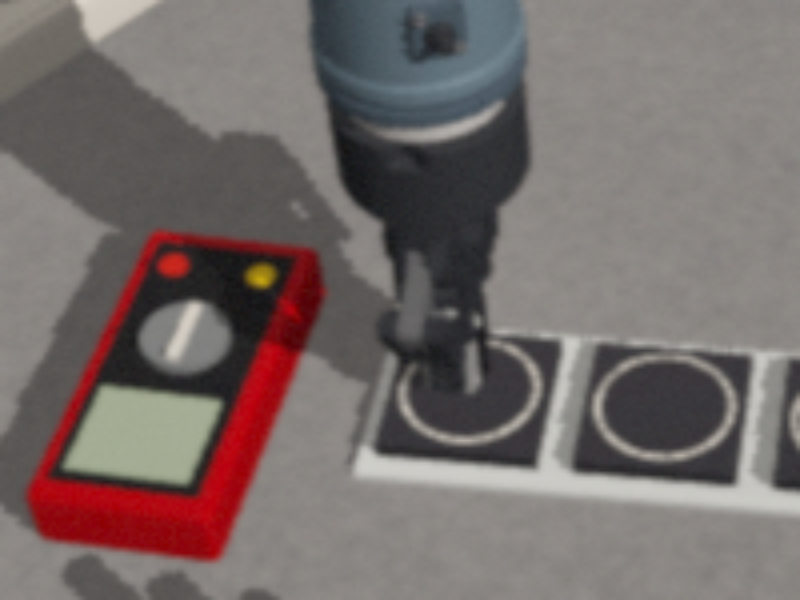

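The cap is held over the seat by the meter, at crop (450,380). The meter hasn't moved.

{"name": "jog_arm", "arguments": {"series": [[[0.7,-0.5,3,0,0,0,10],[0,0,4,0,0,0,10],[0,0,3,0,0,0,10],[0,0,2,0,0,0,10],[0,0,1.5,0,0,0,10],[0,0,1,0,0,0,10],[0,0,0.5,0,0,0,10],[0,0,0,0,0,0,10],[0,0,0,0,0,0,10],[0,0,0,0,0,0,10]]]}}

```text
time_s: 9.15
eef_pos: [0.6554, -0.1255, 0.0204]
eef_rot: [0.0, 0.665, 0.747, 0.0]
wrist_force: [0.6, 0.1, 0.2]
opening: 0.233
grasp_force: 58.7
```

```bash
python3 go.py a
```

```text
t 9.15 pos [ 0.6554 -0.1255  0.0204] F [0.56 0.07 0.2 ] open 19.9 grip 58.7 tilt [ 0.0002 -0.0001] psi 1.6878
a tool mm (at z .20): [-1.000e-01  2.000e-01 -1.796e+02]
```

Lower in small steps to light contact.

{"name": "jog_arm", "arguments": {"series": [[[0,0,0.3,0,0,0,10],[0,0,0.2,0,0,0,10],[0,0,0.2,0,0,0,10],[0,0,0.1,0,0,0,10],[0,0,0,0,0,0,10],[0,0,0,0,0,0,10],[0,0,0,0,0,0,10],[0,0,0,0,0,0,10],[0,0,0,0,0,0,10],[0,0,0,0,0,0,10]]]}}

```text
time_s: 10.15
eef_pos: [0.6553, -0.1255, 0.0197]
eef_rot: [0.0, 0.665, 0.747, -0.0]
wrist_force: [-3.0, 0.8, 5.0]
opening: 0.238
grasp_force: 58.9
```

Contact at about 5 N. Now I release and rise.

{"name": "jog_arm", "arguments": {"series": [[[0,0,0,0,0,0,22],[0,0,0,0,0,0,26],[0,0,0,0,0,0,30],[0,0,0,0,0,0,40],[0,0,0,0,0,0,50],[0,0,0,0,0,0,55],[0,0,-3,0,0,0,55],[0,0,-8,0,0,0,60],[0,0,-15,0,0,0,60],[0,0,-20,0,0,0,65]]]}}

```text
time_s: 11.15
eef_pos: [0.6549, -0.1253, 0.0663]
eef_rot: [-0.0, 0.665, 0.747, -0.0]
wrist_force: [0.3, 0.6, 0.1]
opening: 0.756
grasp_force: 0.0
```

{"name": "jog_arm", "arguments": {"series": [[[0,0,-20,0,0,0,65],[0,0,-15,0,0,0,65],[0,-10,-10,0,0,0,65],[0,-20,-5,0,0,0,65],[0,-20,0,0,0,0,65],[0,-20,0,0,0,0,65],[0,-20,0,0,0,0,65],[0,-20,0,0,0,0,65],[0,-20,0,0,0,0,65],[0,-10,0,0,0,0,65]]]}}

```text
time_s: 12.15
eef_pos: [0.5151, -0.1419, 0.1162]
eef_rot: [0.0, 0.665, 0.747, -0.0]
wrist_force: [-0.9, 0.1, -0.2]
opening: 0.764
grasp_force: 0.0
```

```bash
python3 go.py orange a
python3 - <<'E'
from h import *
from bench import ctrl
S=ctrl.camera("scene");T=ctrl.camera("top")
a=S["frame"][220:370,180:380];b=T["frame"][120:270,230:430]
cv2.imwrite("pics/b2.png",cv2.resize(np.hstack([a,b]),(800,300)))
E
```

```text
t 12.15 pos [ 0.5151 -0.1419  0.1162] F [-0.86  0.14 -0.23] open 65.3 grip 0.0 tilt [ 0.0002 -0.0002] psi 1.6874
orange tool mm (at z .20): [225.  -56.8 -83.8]
a tool mm (at z .20): [ -0.2 141.3 -83.7]
```

View pics/b2.png

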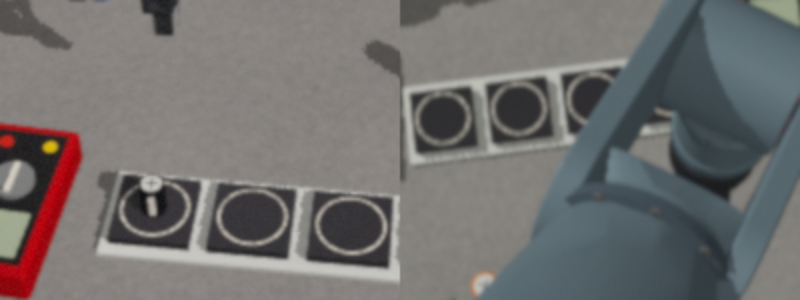

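The black cap stands upright and centred on the seat by the meter, at crop (152,205). Next is orange.

{"name": "jog_arm", "arguments": {"series": [[[9,-2.3,0,0,0,0,65],[18,-4.5,0,0,0,0,65],[27,-6.8,0,0,0,0,65],[31.5,-8,0,0,0,0,65],[31.5,-8,0,0,0,0,65],[31.5,-8,0,0,0,0,65],[27,-6.8,0,0,0,0,65],[22.5,-5.7,0,0,0,0,65],[18,-4.5,0,0,0,0,65],[9,-2.2,0,0,0,0,65]]]}}

```text
time_s: 13.25
eef_pos: [0.4323, 0.0775, 0.1153]
eef_rot: [-0.0, 0.664, 0.748, -0.0]
wrist_force: [0.4, 0.1, 0.6]
opening: 0.763
grasp_force: 0.0
```

{"name": "jog_arm", "arguments": {"series": [[[0,0,5,0,0,0,65],[0,0,10,0,0,0,65],[0,0,10,0,0,0,65],[0,0,8,0,0,0,65],[0,0,7,0,0,0,65],[0,0,5,0,0,0,65],[0,0,3,0,0,0,65],[0,0,2,0,0,0,65],[0,0,0,0,0,0,65],[0,0,0,0,0,0,65]]]}}

```text
time_s: 14.25
eef_pos: [0.4338, 0.075, 0.0657]
eef_rot: [0.0, 0.665, 0.747, 0.0]
wrist_force: [1.0, -0.5, 1.2]
opening: 0.759
grasp_force: 0.0
```

```bash
python3 go.py orange
```

```text
t 14.25 pos [0.4338 0.075  0.0657] F [ 1.   -0.5   1.16] open 64.8 grip 0.0 tilt [ 0.0006 -0.    ] psi 1.6879
orange tool mm (at z .20): [ 1.000e-01 -1.200e+00 -1.343e+02]
```

Descend 58.5 mm to 0.007, then close.

{"name": "jog_arm", "arguments": {"series": [[[0,-1,5,0,0,0,65],[0,0,10,0,0,0,65],[0,0,12,0,0,0,65],[0,0,10,0,0,0,65],[0,0,8,0,0,0,65],[0,0,6,0,0,0,65],[0,0,4,0,0,0,65],[0,0,2.5,0,0,0,65],[0,0,1,0,0,0,60],[0,0,0,0,0,0,60]]]}}

```text
time_s: 15.25
eef_pos: [0.4327, 0.0749, 0.0071]
eef_rot: [0.0, 0.665, 0.747, 0.0]
wrist_force: [0.1, 0.4, 0.3]
opening: 0.702
grasp_force: 0.0
```

{"name": "jog_arm", "arguments": {"series": [[[0,0,0,0,0,0,50],[0,0,0,0,0,0,40],[0,0,0,0,0,0,35],[0,0,0,0,0,0,31],[0,0,0,0,0,0,28],[0,0,0,0,0,0,24],[0,0,0,0,0,0,18],[0,0,0,0,0,0,18],[0,0,0,0,0,0,18],[0,0,0,0,0,0,18]]]}}

```text
time_s: 16.25
eef_pos: [0.4326, 0.0749, 0.0073]
eef_rot: [-0.0, 0.665, 0.747, -0.0]
wrist_force: [-2.2, -0.4, 5.9]
opening: 0.337
grasp_force: 58.7
```

```bash
python3 go.py orange
```

```text
t 16.25 pos [0.4326 0.0749 0.0073] F [-2.16 -0.44  5.94] open 28.8 grip 58.7 tilt [-0.0001 -0.    ] psi 1.6879
orange tool mm (at z .20): [ 1.000e-01 -1.000e-01 -1.927e+02]
```

{"name": "jog_arm", "arguments": {"series": [[[0,0,-3,0,0,0,18],[0,0,-7,0,0,0,18],[0,0,-12,0,0,0,18],[0,0,-16,0,0,0,18],[0,0,-16,0,0,0,18],[0,0,-14,0,0,0,18],[0,0,-8,0,0,0,18],[0,0,-4,0,0,0,18],[0,0,0,0,0,0,18],[0,0,0,0,0,0,18]]]}}

```text
time_s: 17.25
eef_pos: [0.4322, 0.0749, 0.0866]
eef_rot: [-0.0, 0.665, 0.747, -0.0]
wrist_force: [0.1, 0.6, -1.3]
opening: 0.339
grasp_force: 59.1
```

{"name": "jog_arm", "arguments": {"series": [[[-5.6,7.9,0,0,0,0,18],[-11.2,15.8,0,0,0,0,18],[-16.8,23.7,0,0,0,0,18],[-19.6,27.7,0,0,0,0,18],[-19.6,27.7,0,0,0,0,18],[-19.6,27.7,0,0,0,0,18],[-16.8,23.7,0,0,0,0,18],[-14,19.8,0,0,0,0,18],[-11.2,15.8,0,0,0,0,18],[-5.6,7.9,0,0,0,0,18]]]}}

```text
time_s: 18.25
eef_pos: [0.6465, -0.0425, 0.0859]
eef_rot: [-0.0, 0.665, 0.747, -0.0]
wrist_force: [0.5, 0.3, -0.3]
opening: 0.334
grasp_force: 59.2
```

{"name": "jog_arm", "arguments": {"series": [[[0,0,3,0,0,0,18],[0,0,6,0,0,0,18],[0,0,9,0,0,0,18],[0,0,10,0,0,0,18],[0,0,10,0,0,0,18],[0,0,8,0,0,0,18],[0,0,4,0,0,0,18],[0,0,2,0,0,0,18],[0,0,0,0,0,0,18],[0,0,0,0,0,0,18]]]}}

```text
time_s: 19.25
eef_pos: [0.6456, -0.0412, 0.0354]
eef_rot: [0.0, 0.665, 0.747, 0.0]
wrist_force: [0.0, -0.2, -1.0]
opening: 0.335
grasp_force: 59.2
```

```bash
python3 go.py b
```

```text
t 19.25 pos [ 0.6456 -0.0412  0.0354] F [ 0.04 -0.23 -1.05] open 28.6 grip 59.2 tilt [ 0.0008 -0.0002] psi 1.6878
b tool mm (at z .20): [-0.000e+00 -1.000e-01 -1.646e+02]
```

{"name": "jog_arm", "arguments": {"series": [[[0,0,3,0,0,0,18],[0,0,4,0,0,0,18],[0,0,3,0,0,0,18],[0,0,2,0,0,0,18],[0,0,1,0,0,0,18],[0,0,0.6,0,0,0,18],[0,0,0.3,0,0,0,18],[0,0,0.2,0,0,0,18],[0,0,0,0,0,0,18],[0,0,0,0,0,0,18]]]}}

```text
time_s: 20.25
eef_pos: [0.6453, -0.0411, 0.0214]
eef_rot: [0.0, 0.665, 0.747, -0.0]
wrist_force: [-4.1, -0.1, 5.7]
opening: 0.338
grasp_force: 59.3
```

{"name": "jog_arm", "arguments": {"series": [[[0,0,0,0,0,0,30],[0,0,0,0,0,0,34],[0,0,0,0,0,0,38],[0,0,0,0,0,0,46],[0,0,0,0,0,0,54],[0,0,0,0,0,0,60],[0,0,-3,0,0,0,60],[0,0,-8,0,0,0,60],[0,0,-15,0,0,0,65],[0,0,-20,0,0,0,70]]]}}

```text
time_s: 21.25
eef_pos: [0.6449, -0.041, 0.0677]
eef_rot: [-0.0, 0.665, 0.747, -0.0]
wrist_force: [-0.4, 0.5, -0.3]
opening: 0.821
grasp_force: 0.0
```

{"name": "jog_arm", "arguments": {"series": [[[0,0,-20,0,0,0,70],[0,0,-15,0,0,0,70],[0,-10,-10,0,0,0,70],[-8,-16,-5,0,0,0,70],[-15,-22,0,0,0,0,70],[-17,-24,0,0,0,0,70],[-17,-24,0,0,0,0,70],[-17,-24,0,0,0,0,70],[-17,-24,0,0,0,0,70],[-17,-24,0,0,0,0,70]]]}}

```text
time_s: 22.25
eef_pos: [0.4904, -0.1688, 0.1179]
eef_rot: [0.001, 0.664, 0.747, 0.0]
wrist_force: [0.5, 0.6, 0.4]
opening: 0.82
grasp_force: 0.0
```

{"name": "jog_arm", "arguments": {"series": [[[-17,-24,0,0,0,0,72],[-17,-24,0,0,0,0,72],[-17,-24,0,0,0,0,72],[-16,-22,0,0,0,0,72],[-12,-16,0,0,0,0,72],[-7,-10,0,0,0,0,72],[-3.9,-3.9,0,0,0,0,72],[0,0,0,0,0,0,72],[0,0,0,0,0,0,72],[0,0,0,0,0,0,72]]]}}

```text
time_s: 23.25
eef_pos: [0.379, -0.2711, 0.1169]
eef_rot: [-0.0, 0.664, 0.748, 0.0]
wrist_force: [1.0, 0.4, 0.2]
opening: 0.842
grasp_force: 0.0
```

```bash
python3 go.py blue
python3 - <<'E'
from h import *
from bench import ctrl
S=ctrl.camera("scene");T=ctrl.camera("top")
a=S["frame"][170:370,180:480];b=T["frame"][120:320,200:500]
cv2.imwrite("pics/b3.png",cv2.resize(np.hstack([a,b]),(800,267)))
E
```

```text
t 23.25 pos [ 0.379  -0.2711  0.1169] F [1.01 0.36 0.24] open 71.9 grip 0.0 tilt [0.0001 0.0002] psi 1.6888
blue tool mm (at z .20): [ -0.8  -0.2 -83.1]
```

View pics/b3.png

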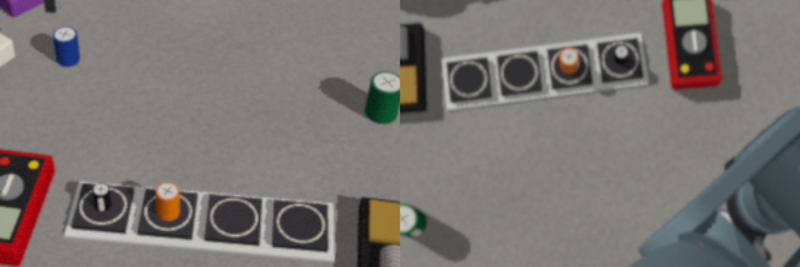

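Black and orange stand centred on seats a and b, at crop (101,205) and (167,205). Blue still stands at crop (66,45). I descend on it now.

{"name": "jog_arm", "arguments": {"series": [[[-0.8,0,8,0,0,0,72],[0,0,16,0,0,0,72],[0,0,18,0,0,0,72],[0,0,18,0,0,0,72],[0,0,16,0,0,0,72],[0,0,13,0,0,0,72],[0,0,9,0,0,0,72],[0,0,5,0,0,0,72],[0,0,3,0,0,0,72],[0,0,0,0,0,0,65]]]}}

```text
time_s: 24.35
eef_pos: [0.3786, -0.2726, 0.0109]
eef_rot: [0.0, 0.665, 0.747, 0.0]
wrist_force: [0.0, 0.2, -0.4]
opening: 0.757
grasp_force: 0.0
```

```bash
python3 go.py blue
```

```text
t 24.35 pos [ 0.3786 -0.2726  0.0109] F [ 0.03  0.2  -0.39] open 64.6 grip 0.0 tilt [ 0.0001 -0.    ] psi 1.6878
blue tool mm (at z .20): [   0.5    0.2 -189.1]
```

{"name": "jog_arm", "arguments": {"series": [[[0.5,0.2,0,0,0,0,55],[0,0,0,0,0,0,48],[0,0,0,0,0,0,43],[0,0,0,0,0,0,39],[0,0,0,0,0,0,36],[0,0,0,0,0,0,32],[0,0,0,0,0,0,26],[0,0,0,0,0,0,26],[0,0,0,0,0,0,26],[0,0,0,0,0,0,26]]]}}

```text
time_s: 25.35
eef_pos: [0.3788, -0.2721, 0.0114]
eef_rot: [0.0, 0.665, 0.747, -0.0]
wrist_force: [-2.3, 1.2, 6.1]
opening: 0.432
grasp_force: 59.2
```

{"name": "jog_arm", "arguments": {"series": [[[0,0,-3,0,0,0,26],[0,0,-7,0,0,0,26],[0,0,-14,0,0,0,26],[0,0,-18,0,0,0,26],[0,0,-18,0,0,0,26],[0,0,-16,0,0,0,26],[0,0,-10,0,0,0,26],[0,0,-4,0,0,0,26],[0,0,0,0,0,0,26],[0,0,0,0,0,0,26]]]}}

```text
time_s: 26.35
eef_pos: [0.3783, -0.2716, 0.1003]
eef_rot: [-0.001, 0.665, 0.747, 0.0]
wrist_force: [0.7, 0.1, -1.3]
opening: 0.432
grasp_force: 60.1
```

```bash
python3 go.py blue c
```

```text
t 26.35 pos [ 0.3783 -0.2716  0.1003] F [ 0.73  0.14 -1.32] open 36.9 grip 60.1 tilt [-0.0007  0.0009] psi 1.6877
blue tool mm (at z .20): [ -0.4   0.4 -99.7]
c tool mm (at z .20): [282.8 292.1 -99.6]
```

{"name": "jog_arm", "arguments": {"series": [[[6.7,7,0,0,0,0,26],[13.5,13.9,0,0,0,0,26],[16.8,17.4,0,0,0,0,26],[16.8,17.4,0,0,0,0,26],[16.8,17.4,0,0,0,0,26],[16.8,17.4,0,0,0,0,26],[16.8,17.4,0,0,0,0,26],[16.8,17.4,0,0,0,0,26],[16.8,17.4,0,0,0,0,26],[16.8,17.4,0,0,0,0,26]]]}}

```text
time_s: 27.35
eef_pos: [0.5199, -0.098, 0.1]
eef_rot: [-0.001, 0.664, 0.747, -0.0]
wrist_force: [-0.2, -0.6, -0.5]
opening: 0.428
grasp_force: 60.1
```

{"name": "jog_arm", "arguments": {"series": [[[16.8,17.4,0,0,0,0,26],[16.8,17.4,0,0,0,0,26],[16.8,17.4,0,0,0,0,26],[16.8,17.4,0,0,0,0,26],[16.8,17.4,0,0,0,0,26],[16.8,17.4,0,0,0,0,26],[13.5,13.9,0,0,0,0,26],[8.4,8.7,0,0,0,0,26],[5.0,5.2,0,0,0,0,26],[0,0,0,0,0,0,26]]]}}

```text
time_s: 28.35
eef_pos: [0.6359, 0.0432, 0.1003]
eef_rot: [-0.0, 0.664, 0.748, -0.0]
wrist_force: [-0.6, -0.5, -1.6]
opening: 0.434
grasp_force: 60.1
```

{"name": "jog_arm", "arguments": {"series": [[[0,0,3,0,0,0,26],[0,0,6,0,0,0,26],[0,0,9,0,0,0,26],[0,0,12,0,0,0,26],[0,0,12,0,0,0,26],[0,0,9,0,0,0,26],[0,0,5,0,0,0,26],[0,0,2,0,0,0,26],[0,0,0,0,0,0,26],[0,0,0,0,0,0,26]]]}}

```text
time_s: 29.35
eef_pos: [0.6365, 0.0425, 0.0434]
eef_rot: [0.0, 0.665, 0.747, 0.0]
wrist_force: [0.7, -0.9, -1.1]
opening: 0.431
grasp_force: 60.1
```

```bash
python3 go.py c
```

```text
t 29.35 pos [0.6365 0.0425 0.0434] F [ 0.69 -0.86 -1.13] open 36.8 grip 60.1 tilt [ 0.0009 -0.0001] psi 1.6878
c tool mm (at z .20): [   0.9   -0.7 -156.6]
```

{"name": "jog_arm", "arguments": {"series": [[[0.9,-0.8,3,0,0,0,26],[0,0,5,0,0,0,26],[0,0,4,0,0,0,26],[0,0,3,0,0,0,26],[0,0,1.4,0,0,0,26],[0,0,0.8,0,0,0,26],[0,0,0.4,0,0,0,26],[0,0,0.3,0,0,0,26],[0,0,0,0,0,0,26],[0,0,0,0,0,0,26]]]}}

```text
time_s: 30.35
eef_pos: [0.6352, 0.0433, 0.0254]
eef_rot: [0.0, 0.665, 0.747, 0.0]
wrist_force: [-3.2, 0.6, 6.2]
opening: 0.434
grasp_force: 60.1
```

```bash
python3 go.py c
```

```text
t 30.35 pos [0.6352 0.0433 0.0254] F [-3.17  0.58  6.17] open 37.0 grip 60.1 tilt [ 0.0001 -0.    ] psi 1.6879
c tool mm (at z .20): [-1.000e-01  3.000e-01 -1.746e+02]
```

{"name": "jog_arm", "arguments": {"series": [[[0,0,0,0,0,0,38],[0,0,0,0,0,0,42],[0,0,0,0,0,0,46],[0,0,0,0,0,0,54],[0,0,0,0,0,0,62],[0,0,0,0,0,0,66],[0,0,-3,0,0,0,66],[0,0,-8,0,0,0,66],[0,0,-15,0,0,0,70],[0,0,-20,0,0,0,80]]]}}

```text
time_s: 31.35
eef_pos: [0.6347, 0.0434, 0.0718]
eef_rot: [-0.0, 0.665, 0.747, -0.0]
wrist_force: [0.3, 0.4, -0.8]
opening: 0.931
grasp_force: 0.0
```

{"name": "jog_arm", "arguments": {"series": [[[0,0,-20,0,0,0,82],[0,0,-17,0,0,0,82],[0,-10,-10,0,0,0,82],[8,-14,-5,0,0,0,82],[14,-18,0,0,0,0,82],[19,-20,0,0,0,0,82],[19,-20,0,0,0,0,82],[19,-20,0,0,0,0,82],[19,-20,0,0,0,0,82],[19,-20,0,0,0,0,82]]]}}

```text
time_s: 32.35
eef_pos: [0.4799, 0.1435, 0.1241]
eef_rot: [0.0, 0.665, 0.747, 0.001]
wrist_force: [0.4, 0.4, 0.3]
opening: 0.956
grasp_force: 0.0
```

{"name": "jog_arm", "arguments": {"series": [[[19,-20,0,0,0,0,82],[19,-20,0,0,0,0,82],[18,-18,0,0,0,0,82],[14,-13,0,0,0,0,82],[9,-8,0,0,0,0,82],[5,-4,0,0,0,0,82],[0,0,0,0,0,0,82],[0,0,0,0,0,0,82],[0,0,0,0,0,0,82],[0,0,0,0,0,0,82]]]}}

```text
time_s: 33.35
eef_pos: [0.3887, 0.2163, 0.1229]
eef_rot: [-0.0, 0.665, 0.747, -0.0]
wrist_force: [-0.1, -0.6, -0.2]
opening: 0.957
grasp_force: 0.0
```

```bash
python3 go.py green
python3 - <<'E'
from h import *
from bench import ctrl
S=ctrl.camera("scene")
cv2.imwrite("pics/b4.png",cv2.resize(S["frame"][170:395,140:520],(760,450)))
E
```

```text
t 33.35 pos [0.3887 0.2163 0.1229] F [-0.12 -0.55 -0.21] open 81.7 grip 0.0 tilt [-0.0001 -0.0001] psi 1.6869
green tool mm (at z .20): [ -0.1  -0.2 -77.1]
```

View pics/b4.png

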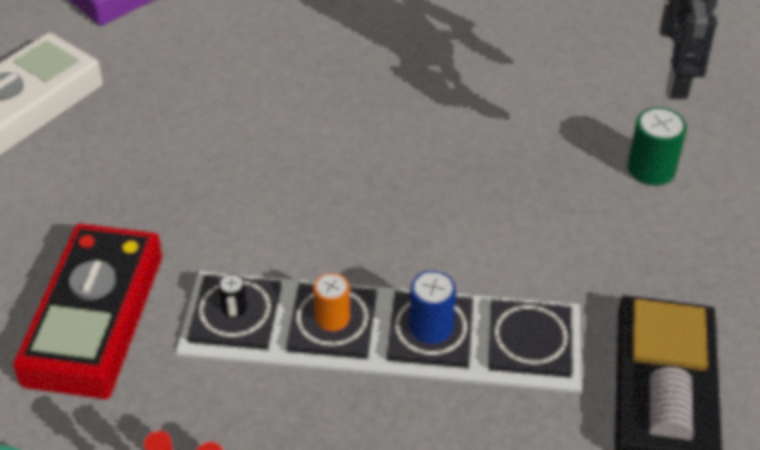

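Three caps stand on their seats at crop (232,300), (331,303) and (432,310). Green is at (657,145) with the gripper above it.

{"name": "jog_arm", "arguments": {"series": [[[0,0,8,0,0,0,82],[0,0,16,0,0,0,82],[0,0,18,0,0,0,82],[0,0,18,0,0,0,82],[0,0,17,0,0,0,82],[0,0,14,0,0,0,82],[0,0,9,0,0,0,82],[0,0,5,0,0,0,82],[0,0,3,0,0,0,82],[0,0,0,0,0,0,75]]]}}

```text
time_s: 34.4
eef_pos: [0.3883, 0.2167, 0.015]
eef_rot: [0.0, 0.665, 0.747, -0.0]
wrist_force: [-0.6, 0.3, 0.2]
opening: 0.88
grasp_force: 0.0
```

```bash
python3 go.py green
```

```text
t 34.4 pos [0.3883 0.2167 0.015 ] F [-0.56  0.35  0.25] open 75.1 grip 0.0 tilt [-0. -0.] psi 1.6878
green tool mm (at z .20): [-5.00e-01  1.00e-01 -1.85e+02]
```

{"name": "jog_arm", "arguments": {"series": [[[-0.5,0.1,0,0,0,0,65],[0,0,0,0,0,0,58],[0,0,0,0,0,0,53],[0,0,0,0,0,0,49],[0,0,0,0,0,0,46],[0,0,0,0,0,0,42],[0,0,0,0,0,0,36],[0,0,0,0,0,0,36],[0,0,0,0,0,0,36],[0,0,0,0,0,0,36]]]}}

```text
time_s: 35.4
eef_pos: [0.3884, 0.2162, 0.0155]
eef_rot: [-0.0, 0.665, 0.747, -0.0]
wrist_force: [-2.1, -0.4, 5.8]
opening: 0.55
grasp_force: 60.5
```

{"name": "jog_arm", "arguments": {"series": [[[0,0,-3,0,0,0,36],[0,0,-7,0,0,0,36],[0,0,-14,0,0,0,36],[0,0,-18,0,0,0,36],[0,0,-18,0,0,0,36],[0,0,-16,0,0,0,36],[0,0,-10,0,0,0,36],[0,0,-4,0,0,0,36],[0,0,0,0,0,0,36],[0,0,0,0,0,0,36]]]}}

```text
time_s: 36.4
eef_pos: [0.3879, 0.2161, 0.1044]
eef_rot: [-0.0, 0.665, 0.747, -0.0]
wrist_force: [0.1, -0.4, -1.4]
opening: 0.55
grasp_force: 61.7
```

```bash
python3 go.py green d
```

```text
t 36.4 pos [0.3879 0.2161 0.1044] F [ 0.12 -0.36 -1.41] open 47.0 grip 61.7 tilt [-0.001  -0.0002] psi 1.6877
green tool mm (at z .20): [  0.1   0.5 -95.6]
d tool mm (at z .20): [-115.6  225.7  -95.8]
```

{"name": "jog_arm", "arguments": {"series": [[[-4.6,9,0,0,0,0,36],[-9.2,18,0,0,0,0,36],[-13.8,27,0,0,0,0,36],[-16.2,31.6,0,0,0,0,36],[-16.2,31.6,0,0,0,0,36],[-16.2,31.6,0,0,0,0,36],[-13.8,27,0,0,0,0,36],[-11.6,22.6,0,0,0,0,36],[-9.2,18,0,0,0,0,36],[-4.6,9,0,0,0,0,36]]]}}

```text
time_s: 37.4
eef_pos: [0.6273, 0.1264, 0.1038]
eef_rot: [-0.0, 0.665, 0.747, -0.0]
wrist_force: [-0.4, -0.1, -2.7]
opening: 0.549
grasp_force: 61.8
```

{"name": "jog_arm", "arguments": {"series": [[[0,0,3,0,0,0,36],[0,0,6,0,0,0,36],[0,0,9,0,0,0,36],[0,0,12,0,0,0,36],[0,0,12,0,0,0,36],[0,0,9,0,0,0,36],[0,0,5,0,0,0,36],[0,0,2,0,0,0,36],[0,0,0,0,0,0,36],[0,0,0,0,0,0,36]]]}}

```text
time_s: 38.4
eef_pos: [0.6262, 0.1279, 0.0475]
eef_rot: [0.0, 0.665, 0.747, 0.0]
wrist_force: [-1.0, 0.4, -1.0]
opening: 0.554
grasp_force: 61.9
```

```bash
python3 go.py d
```

```text
t 38.4 pos [0.6262 0.1279 0.0475] F [-0.95  0.42 -1.04] open 47.3 grip 61.9 tilt [0.0009 0.    ] psi 1.6878
d tool mm (at z .20): [  -0.2   -0.4 -152.5]
```

Target is 0.0295, so 18 mm down.

{"name": "jog_arm", "arguments": {"series": [[[-0.2,-0.4,3,0,0,0,36],[0,0,5,0,0,0,36],[0,0,4,0,0,0,36],[0,0,3,0,0,0,36],[0,0,1.4,0,0,0,36],[0,0,0.8,0,0,0,36],[0,0,0.4,0,0,0,36],[0,0,0.3,0,0,0,36],[0,0,0,0,0,0,36],[0,0,0,0,0,0,36]]]}}

```text
time_s: 39.4
eef_pos: [0.6254, 0.1277, 0.0295]
eef_rot: [0.0, 0.665, 0.747, 0.0]
wrist_force: [-3.1, 0.2, 5.4]
opening: 0.546
grasp_force: 61.8
```

{"name": "jog_arm", "arguments": {"series": [[[0,0,0,0,0,0,48],[0,0,0,0,0,0,52],[0,0,0,0,0,0,56],[0,0,0,0,0,0,64],[0,0,0,0,0,0,72],[0,0,0,0,0,0,76],[0,0,-3,0,0,0,76],[0,0,-8,0,0,0,76],[0,0,-15,0,0,0,76],[0,0,-20,0,0,0,76]]]}}

```text
time_s: 40.4
eef_pos: [0.6249, 0.1277, 0.0759]
eef_rot: [-0.0, 0.665, 0.747, -0.0]
wrist_force: [-0.1, 0.5, 0.3]
opening: 0.889
grasp_force: 0.0
```

{"name": "jog_arm", "arguments": {"series": [[[0,0,-20,0,0,0,76],[0,0,-20,0,0,0,76],[0,0,-15,0,0,0,76],[0,-10,-10,0,0,0,76],[0,-20,0,0,0,0,76],[0,-20,0,0,0,0,76],[0,-25,0,0,0,0,76],[0,-25,0,0,0,0,76],[0,-25,0,0,0,0,76],[0,-25,0,0,0,0,76]]]}}

```text
time_s: 41.4
eef_pos: [0.4756, 0.11, 0.1409]
eef_rot: [0.0, 0.665, 0.747, 0.0]
wrist_force: [-0.3, -0.3, -0.4]
opening: 0.89
grasp_force: 0.0
```

{"name": "jog_arm", "arguments": {"series": [[[0,-25,0,0,0,0,76],[0,-25,0,0,0,0,76],[0,-15,0,0,0,0,76],[0,-10,0,0,0,0,76],[0,0,0,0,0,0,76],[0,0,0,0,0,0,76],[0,0,0,0,0,0,76],[0,0,0,0,0,0,76],[0,0,0,0,0,0,76],[0,0,0,0,0,0,76]]]}}

```text
time_s: 42.4
eef_pos: [0.402, 0.1014, 0.14]
eef_rot: [-0.0, 0.665, 0.747, -0.0]
wrist_force: [0.1, -0.2, -0.3]
opening: 0.887
grasp_force: 0.0
```

Run:
```python
from h import *
from bench import ctrl
S=ctrl.camera("scene");T=ctrl.camera("top")
cv2.imwrite("pics/end.png",np.hstack([cv2.resize(S["frame"][220:420,130:530],(400,200)),cv2.resize(T["frame"][90:290,150:550],(400,200))]))
C=cloud(S)
seats=np.array([(.6555,-.1256),(.6454,-.0412),(.6355,.0433),(.6256,.1276)])
for s,h in zip(seats,(.034,.042,.052,.062)):
    z=h+.014;d=rot(S).T@(np.r_[s,z]-S["xyz"]);u,v=int(d[0]/d[2]*S["fx"]+S["cx"]),int(d[1]/d[2]*S["fy"]+S["cy"])
    t=top(S,u,v,175 if h>.034 else 165)
    p=plane(S,*t[0],z)
    print(np.round(t[0],1),t[2],"offset mm (cam bias ~-.4,+.6):",((p[:2]-s)*1000).round(1),"depth z",C[int(t[0][1]),int(t[0][0]),2].round(4))
```

```text
[255.2 311.1] 58 offset mm (cam bias ~-.4,+.6): [0.1 0.4] depth z 0.05
[305.3 312.6] 114 offset mm (cam bias ~-.4,+.6): [0.4 0.9] depth z 0.0559
[356.2 313.1] 177 offset mm (cam bias ~-.4,+.6): [0.4 0.5] depth z 0.0652
[408.7 313.9] 298 offset mm (cam bias ~-.4,+.6): [0.7 0.7] depth z 0.0774
```

View pics/end.png

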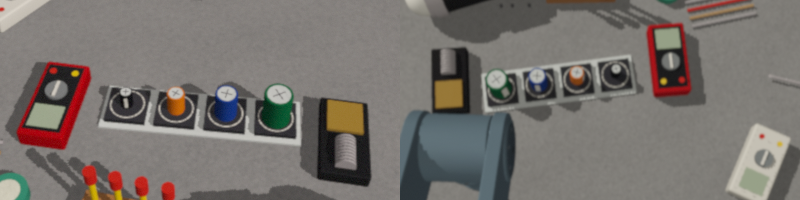

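All four caps stand upright within about 1 mm of their seat centres, black by the meter through to green by the stand. The meter and stand are where they were.

```bash
python3 -c "
from bench import ctrl
print(ctrl.hand_in())"
```

```text
the job is handed in; nothing more can be done
None
```

The job is handed in at about 42 s: black, orange, blue and green stand upright in that order from the red meter to the soldering-iron stand, each within about 1 mm of its seat centre, with the meter and stand untouched.

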